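# Tare the balance that carries the beaker

### The job

Two identical balances stand side by side on the worktop, one with an open glass beaker on its pan and one with a capped brown bottle. Tare the one with the beaker: press its long bar-shaped key, between the two round keys, gently all the way down with the fingertips, keep it down for a good two seconds, then let it come up and withdraw. Do not press its round keys, do not touch its pan or the beaker, nor the other balance, whose reading is still needed, and leave the bottle and the things lying round about where they are.

Things in the scene. Friction and masses are not known exactly. Their poses are not given: they have to be found in the camera images.
- balance_a: The balance to be tared, the one with the open glass beaker on its pan. Compact white bench balance, fixed to the worktop, 200 mm deep (its x), 125 mm wide (its y), flat deck 40 mm above the worktop. Origin: centre of its underside, on the worktop. Its own -x side is the front with the keys and points roughly to the robot; +x is the rear with the pan; +y is its left as seen from the front.
- tare_a_top (a point): Centre of the top face of the tare key of balance_a: the long bar in the middle of the front row of keys, 14 mm (balance x) by 36 mm (balance y), its top 9 mm above the deck (49 mm above the worktop) when not pressed, 74 mm in front of the balance's origin. A round key stands on each side, its near edge 15 mm beyond the end of the bar. Axes as the balance's.
- tare_a (a joint): Travel of that tare key straight down: 0 when up, 0.006 m fully down. A spring returns it: it takes about 1.8 N to start and 5.4 N to hold fully down. It counts as down beyond 0.0035.
- power_a (a joint): Travel of the round key (14 mm across, also 9 mm proud) on the left (+y) of the tare key of balance_a, centre 40 mm from the bar's centre: 0 up, 0.006 m down. Not to be pressed.
- mode_a (a joint): Travel of the like round key on the right (-y) of the tare key of balance_a, 40 mm from the bar's centre: 0 up, 0.006 m down. Not to be pressed.
- pan_a: Round steel pan of balance_a, 104 mm across, its top 52 mm above the worktop, centre 42 mm behind the balance's origin. Origin 4 mm below its top, at its centre. Must not be touched.
- beaker: Open glass beaker, 59 mm across, 71 mm tall, loose on the pan of balance_a (rim 123 mm above the worktop). Origin: centre of its underside. Must not be touched.
- balance_b: The other, identical balance, which carries the bottle. Origin and axes as for balance_a. Must not be touched at all.
- bottle: Brown bottle with a screw cap, 58 mm across, 126 mm tall, loose on the pan of balance_b (cap top 178 mm above the worktop). Origin: centre of its underside. To be left alone.
- dish: Shallow open glass dish, 81 mm across, 15 mm tall, loose on the worktop. Origin: centre of its underside. To be left alone.
- tape: Roll of white tape, 62 mm across, 18 mm tall, lying flat, loose. Origin: centre of its underside. To be left alone.
- spatula: Thin steel spatula, 156 mm long (its y), 11 mm wide, 4 mm thick, lying loose on the worktop in front of the balances. Origin: centre of its underside. To be left alone.
There are look-alikes about, which are no part of the job. There is more than one size of the beaker; the one meant has the size given above.

How it is judged:
By the outcome, as a careful person would: the job done as asked, in the order asked, and still so for the second after the job is handed in, with the robot touching nothing.
It also fails if it takes over 35 s, if anything falls off the work surface, if the arm or the gripper's body presses on something with over 40 N, if the wrist force passes 120 N, or if a joint passes its speed limit or range.

### The arm

A 6-joint arm with a two-finger parallel gripper is mounted at the origin on a cart in front of the work surface, level with it; the furniture and walls round the work are solid. World frame = base frame: x ahead of the robot, y to its left, z up, the work surface at z = 0. Lengths are in mm, angles in rad, forces in N, time in s.
With the tool pointing down it reaches from about 350 to 725 mm from the base axis. Payload 6 kg.
Tool frame: the origin (TCP) lies between the finger pads; the fingertips stand 8 mm ahead of it and the grasp point (between the pads) lies 11 mm behind it; z points along the fingers, y is the line along which they close (so a half turn about z gives the same grasp; the last joint's range is limited). The gripper opens to 85 mm and grips with 20 to 120 N. Pads are 22 mm wide; open, the fingers measure 114 mm over their backs; the gripper's body (76 mm by 85 mm) begins 54 mm behind the grasp point. The pads swing forward as they close: fully open they stand 13 mm farther back than shut.
Start: joints at [-0.774, 0.04, 0.085, 0, -1.615, -0.334], TCP at [267.879, -536.857, 239.261] pointing down, gripper open.
Joint ranges: [-2.56, 2.56], [-1.29, 2.01], [-1.08, 1.49], [-3.29, 1.98], [-2.81, -0.18], [-2.99, 2.99]. Speed limits (rad/s): [2.57, 2.57, 3.01, 3.14, 3.14, 3.14].

### API

Orientations are given as [roll, pitch, yaw] about the fixed x, y, z axes, in that order (R = Rz(yaw) Ry(pitch) Rx(roll)).
In Python, from workcell import ctrl gives the robot as it stands.
- The arm moves only by the shell command python3 -m pendant 'ROWS' [OPENING] [FORCE]. ROWS is JSON, one flat list of numbers, 6 for each row, row after row: the shift along the tool's x, y, z in cm, then the turn, a rotation vector about the tool's x, y, z in degrees. A call has 1 to 20 rows; each row is the pose to reach, as a shift and turn from the pose commanded when the call began, along the tool's axes at that moment; what a row does not reach only later rows make up. A row lasts 1/10 s, in which the tool goes at most 50 mm and 8.59 degrees, less where a joint would pass 70% of its speed; a pose out of reach is approached as far as the arm can. A call with a gripper value outside its range is refused whole. OPENING is the gripper's target within -1 to 1 (shut at 1, half-way at 0, fully open at -1), set as the call begins (- or left out, the last holds). The fingers move at their own pace and stop on an object; FORCE is the grip in N (left out, the last holds). Time passes only in rows, so rows that repeat a pose let the fingers close. It gives the time, the measured TCP pose, the force and the opening at its end, in the units of the state.
- ctrl.read_state(): the state, without advancing time (a new reading comes with each control period).
- ctrl.grab_frame(name): name is "scene" or "top" or "wrist"; returns (picture, depth): 480x640x3 uint8, red, green, blue; 480x640 float32, mm along the optical axis (not along the pixel's ray), 0 where there is no reading.
- ctrl.calibration(name): a dict with "camera_matrix" (3x3 intrinsics, pixels), "world_to_cam" (4x4, takes a point from world to camera coordinates). Camera axes: x right, y up, looking along -z (the intrinsics and any distortion apply to the point x, -y, -z); pixel columns grow to the right and rows downward; lengths in mm; the calibration is good to about 2 mm. A picture is of the moment at which its call begins: read the wrist's pose just before it. calibration takes no time and is no camera call; for the wrist camera it gives the pose at the moment of the call.
- ctrl.sign_off(): hands the job in, once; it reports no verdict.
The state is a dict: "t": time; "q": joint angles; "dq": joint speeds; "tau": joint torques, N m; "tcp_pos": TCP position; "eef_rot": TCP orientation; "contact_force": force on the tool from outside, world axes, zero at the start; "wrist_torque": the same for the moment, N m; "gripper_width": finger opening in mm.
Only numpy, scipy, OpenCV 4.12 (cv2) and the standard library are available. Lean on these libraries where they do the work, as an engineer would, in place of code of your own. Each camera call takes 0.05 s, during which the arm holds its last target. There are 200 camera calls.

## Working session

There is one attempt and no reset: what is moved stays moved. The work goes in short steps, Python scripts to look and compute and a shell command to move; the robot and the scene stay as the last step left them, time stands still between calls to the robot, and variables do not carry over. Pictures are saved under pics/ and viewed, on a budget of 10 in all, crops included, one or two more only if the job needs it, and the job is handed in when it is done.

```bash
mkdir -p pics; ls
python3 - <<'E'
from workcell import ctrl
import cv2,numpy as np
s=ctrl.read_state(); print({k:np.round(v,3).tolist() for k,v in s.items()})
for n in("scene","top"):
    p,d=ctrl.grab_frame(n); cv2.imwrite(f"pics/{n}0.png",p[:,:,::-1]); np.save(f"pics/{n}0.npy",d)
    c=ctrl.calibration(n); print(n,c);
E
```

```text
pics
{'t': 0.0, 'q': [-0.774, 0.041, 0.084, -0.0, -1.615, -0.334], 'dq': [0.001, -0.002, 0.0, -0.0, -0.001, 0.001], 'tau': [-0.001, -36.821, 34.741, 6.932, -0.005, 0.0], 'tcp_pos': [267.792, -536.569, 238.277], 'eef_rot': [3.14, -0.0, -2.679], 'contact_force': [0.537, -0.972, -0.26], 'wrist_torque': [-0.005, 0.028, 0.024], 'gripper_width': 85.296}
scene {'camera_matrix': array([[620.23257166,   0.        , 319.44640326],
       [  0.        , 620.23257166, 250.43409023],
       [  0.        ,   0.        ,   1.        ]]), 'world_to_cam': array([[-6.67226317e-01, -7.44779234e-01,  1.06270378e-02,
         4.37200237e+02],
       [ 5.67688162e-01, -4.99235292e-01,  6.54594740e-01,
        -2.92340398e+02],
       [-4.82223177e-01,  4.42795681e-01,  7.55905280e-01,
        -1.16074146e+03],
       [ 0.00000000e+00,  0.00000000e+00,  0.00000000e+00,
         1.00000000e+00]])}
top {'camera_matrix': array([[528.81114661,   0.        , 319.0729677 ],
       [  0.        , 528.81114661, 235.76420538],
       [  0.        ,   0.        ,   1.        ]]), 'world_to_cam': array([[ 1.17164697e-02, -9.99931112e-01, -7.04320014e-04,
         9.33635224e+01],
       [ 9.95369929e-01,  1.15958169e-02,  9.54161486e-02,
        -5.16290028e+02],
       [-9.54014083e-02, -1.81899937e-03,  9.95437222e-01,
        -1.23046165e+03],
       [ 0.00000000e+00,  0.00000000e+00,  0.00000000e+00,
         1.00000000e+00]])}
```

View pics/top0.png

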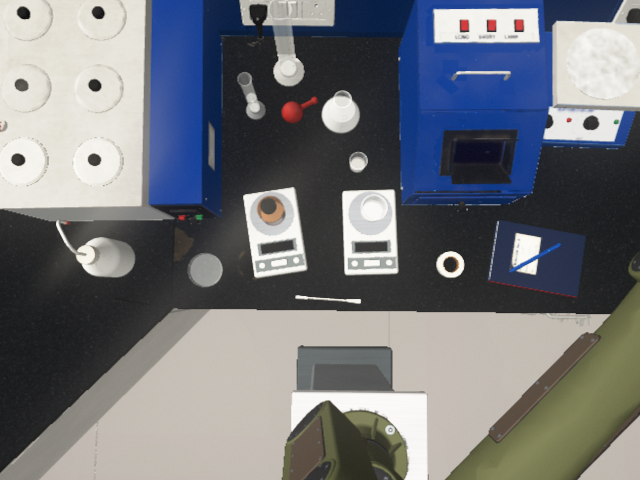

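View pics/scene0.png

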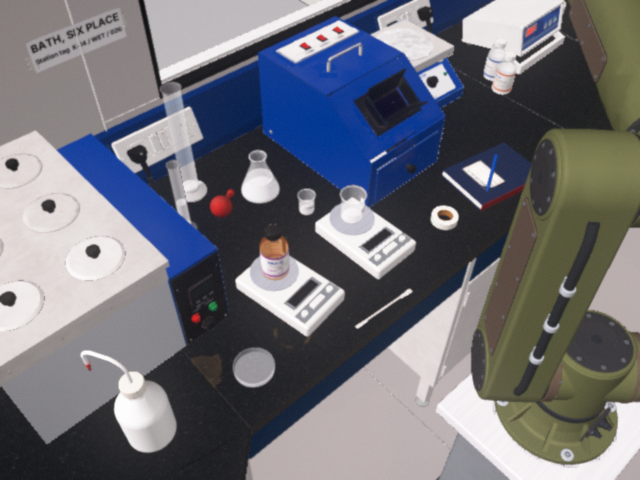

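Top view: the balance with the glass beaker is on the right, with the beaker at (375,208) and the key row at about (370,266). The balance with the bottle is on the left, with the bottle at (270,210) and keys at about (279,264). Possible mix-ups:
- **Beakers:** the small loose beaker at (358,162) is a look-alike, not on a pan.
- **Bars:** the bar of the bottle balance at (279,264), against the wanted bar at (370,266).
- **Round keys:** about (352,267) and (389,266), either side of the wanted bar.

I choose the right balance. Next I measure it and check with a close crop.

```bash
cat > h.py <<'E'
import numpy as np,cv2
from workcell import ctrl
def cloud(n,d):
    c=ctrl.calibration(n);K=c["camera_matrix"];T=np.linalg.inv(c["world_to_cam"])
    v,u=np.mgrid[:480,:640]
    P=np.stack([(u-K[0,2])/K[0,0]*d,-(v-K[1,2])/K[1,1]*d,-d],-1)
    return P@T[:3,:3].T+T[:3,3]
def proj(n,X):
    c=ctrl.calibration(n);X=np.atleast_2d(X);p=X@c["world_to_cam"][:3,:3].T+c["world_to_cam"][:3,3]
    K=c["camera_matrix"];return np.c_[K[0,0]*p[:,0]/-p[:,2]+K[0,2],K[1,1]*-p[:,1]/-p[:,2]+K[1,2]]
E
python3 - <<'E'
from h import *
d=np.load("pics/top0.npy");W=cloud("top",d);im=cv2.imread("pics/top0.png")
roi=np.zeros((480,640),bool);roi[180:285,330:410]=1
z=W[...,2]
m=roi&(z>30)&(z<60)&(d>0)
print("table z",np.median(z[225:290,405:430]), "deck z",np.median(z[m]))
n,l,st,ce=cv2.connectedComponentsWithStats(m.astype(np.uint8));k=1+np.argmax(st[1:,4]);print(st[k])
mm=l==k
for lo in(30,35):
  q=W[mm&(z>lo)][:,:2].astype(np.float32);r=cv2.minAreaRect(q);print(r,cv2.boxPoints(r).round(1).tolist())
r=cv2.minAreaRect(q);b=cv2.boxPoints(r)
# image-based: white-ish pixels intersected with the deck plane z=40
o=np.array(r[0]);a=np.deg2rad(r[2]);print("keys z>46",W[roi&(z>45.5)&(z<56)&(W[...,0]<o[0]-50)].mean(0))
c=cv2.resize(im[180:285,325:415],None,fx=6,fy=6,interpolation=cv2.INTER_CUBIC)[:600]
cv2.imwrite("pics/crop1.png",c)
E
```

```text
table z -0.023764655453078376 deck z 41.28176427721337
[ 343  189   56   86 3864]
((526.478515625, -21.272994995117188), (199.99026489257812, 125.3243408203125), 2.3123466968536377) [[424.0, 37.29999923706055], [429.1000061035156, -87.9000015258789], [628.9000244140625, -79.80000305175781], [623.9000244140625, 45.400001525878906]]
((526.36181640625, -20.939659118652344), (199.71568298339844, 124.69361877441406), 2.389533281326294) [[424.0, 37.20000076293945], [429.20001220703125, -87.4000015258789], [628.7000122070312, -79.0999984741211], [623.5, 45.5]]
keys z>46 [452.07976732 -24.00106571  49.22066237]
```

View pics/crop1.png

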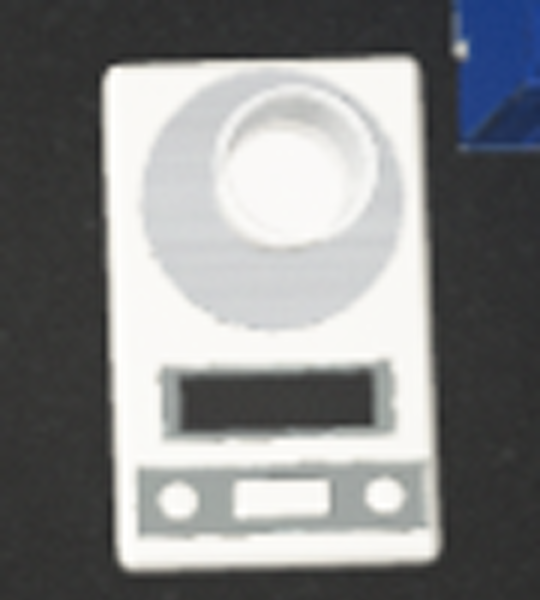

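The box fit gives 200 x 125 mm and a deck at 41 mm, which agrees with the description. In the crop the beaker is on the pan at (297,165), the bar is at (282,498) and the round keys are at (178,500) and (386,495). The origin is about (526.4, -21.1) with a yaw of 2.35°. That puts the tare key at about (452.5, -24.1), and the depth points of the keys average (452.1, -24.0, 49.2), so the two agree. I now move above it with the fingers shut.

```bash
python3 -m pendant '[-0.8,0.8,0,0,0,0.5,-2.4,2.3,0,0,0,1.4,-4.7,4.5,0,0,0,2.9,-7.5,7.2,0,0,0,4.6,-10.6,10.2,0,0,0,6.5,-13.8,13.2,0,0,0,8.5,-16.9,16.2,0,0,0,10.4,-20.1,19.2,0,0,0,12.3,-23.2,22.2,0,0,0,14.2,-26.4,25.3,0,0,0,16.2,-29.6,28.3,0,0,0,18.1,-32.3,30.9,0,0,0,19.8,-34.7,33.2,0,0,0,21.3,-36.6,35.1,0,0,0,22.5,-38.2,36.6,0,0,0,23.4,-39.0,37.3,0,0,0,23.9,-39.4,37.7,0,0,0,24.15,-39.4,37.7,0,0,0,24.15,-39.4,37.7,0,0,0,24.15]' 1 20
python3 - <<'E'
from h import *
s=ctrl.read_state(); print({k:np.round(v,3).tolist() for k,v in s.items() if k not in("dq","tau")})
p,d=ctrl.grab_frame("wrist"); W=cloud("wrist",d);c=proj("wrist",[[452.5,-24.1,49],s["tcp_pos"]]);print(c)
im=np.ascontiguousarray(p[:,:,::-1]);np.save("pics/w1.npy",W)
cv2.drawMarker(im,tuple(int(x) for x in c[0].round()),(0,0,255),0,14)
cv2.imwrite("pics/w1.png",im)
E
```

```text
t: 2.0
tcp_pos: [451.9, -24.2, 239.4]
eef_rot: [-3.142, 0.0, -3.101]
contact_force: [-0.1, -1.1, -1.2]
gripper_width: 0.3
{'t': 2.0, 'q': [0.396, -0.362, -0.27, 0.0, -1.662, -1.926], 'tcp_pos': [451.918, -24.162, 239.375], 'eef_rot': [-3.142, 0.0, -3.101], 'contact_force': [-0.126, -1.101, -1.17], 'wrist_torque': [0.036, 0.019, 0.002], 'gripper_width': 0.297}
[[320.15275637 212.28045588]
 [321.07583035 318.9012438 ]]
```

View pics/w1.png

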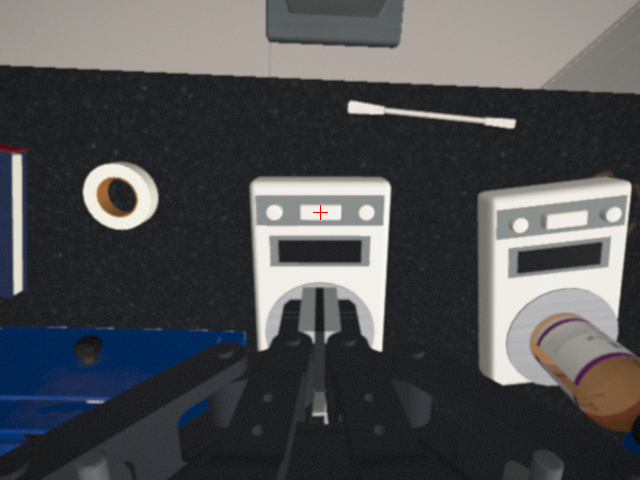

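The wrist picture shows the target point (320,212) at the centre of the bar, with the round keys at (274,212) and (367,212). The bottle balance stands well clear at (560,280), and the tape (120,195) and spatula (430,115) are out of the way. I descend to about 8 mm above the key.

```bash
python3 -m pendant '[0,0,0.5,0,0,0,-0.05,0,1.5,0,0,0,-0.05,0,3,0,0,0,-0.05,0,5,0,0,0,-0.05,0,7,0,0,0,-0.05,0,9,0,0,0,-0.05,0,11,0,0,0,-0.05,0,13,0,0,0,-0.05,0,14.6,0,0,0,-0.05,0,15.8,0,0,0,-0.05,0,16.6,0,0,0,-0.05,0,17.1,0,0,0,-0.05,0,17.4,0,0,0,-0.05,0,17.4,0,0,0,-0.05,0,17.4,0,0,0]'
python3 - <<'E'
from h import *
s=ctrl.read_state(); print({k:np.round(v,3).tolist() for k,v in s.items() if k not in("dq","tau")})
p,d=ctrl.grab_frame("wrist");q,_=ctrl.grab_frame("scene")
print(proj("wrist",[[452.5,-24.1,49]]))
a=p[:,:,::-1]; b=cv2.resize(q[180:300,290:450,::-1],(640,480),interpolation=2)
cv2.imwrite("pics/w2.png",cv2.resize(np.vstack([a,b]),(400,600),interpolation=cv2.INTER_AREA))
E
```

```text
t: 3.55
tcp_pos: [452.9, -23.5, 65.8]
eef_rot: [3.141, 0.001, -3.1]
contact_force: [-0.4, -0.2, -0.6]
gripper_width: 0.0
{'t': 3.55, 'q': [0.396, -0.325, -0.56, 0.0, -1.335, -1.926], 'tcp_pos': [452.937, -23.522, 65.844], 'eef_rot': [3.141, 0.001, -3.1], 'contact_force': [-0.415, -0.201, -0.553], 'wrist_torque': [0.005, -0.019, 0.03], 'gripper_width': 0.029}
[[319.27269646 298.89883311]]
```

View pics/w2.png

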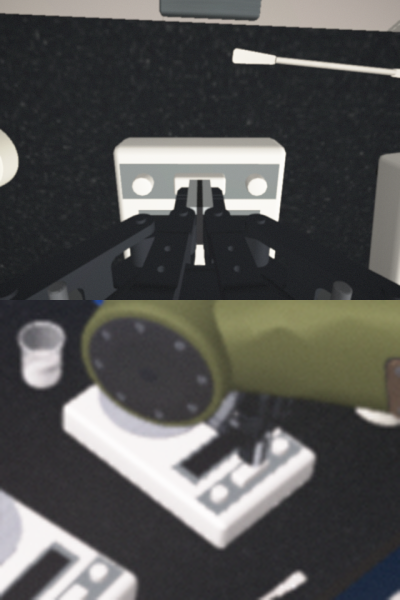

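The fingertips (200,185) are over the middle of the bar, between the round keys (143,186) and (258,186). The arm is clear of the beaker and no force shows. I press slowly, stopping just short of the bottom.

```bash
python3 -m pendant '[0,0,0.2,0,0,0,0,0,0.4,0,0,0,0,0,0.6,0,0,0,0,0,0.8,0,0,0,0,0,0.9,0,0,0,0,0,1.0,0,0,0,0,0,1.1,0,0,0,0,0,1.2,0,0,0,0,0,1.3,0,0,0,0,0,1.35,0,0,0,0,0,1.35,0,0,0,0,0,1.35,0,0,0]'
```

```text
t: 4.85
tcp_pos: [452.6, -23.6, 51.9]
eef_rot: [3.142, -0.0, -3.1]
contact_force: [-2.3, 0.6, 4.5]
gripper_width: -0.1
```

About 5 N with the spring's bias, so the key is some 5 mm down. I push the last millimetre and hold.

```bash
python3 -m pendant '[0,0,0.05,0,0,0,0,0,0.1,0,0,0,0,0,0.12,0,0,0,0,0,0.12,0,0,0,0,0,0.12,0,0,0]'
```

```text
t: 5.35
tcp_pos: [452.6, -23.6, 51.1]
eef_rot: [-3.141, -0.0, -3.1]
contact_force: [-4.6, 1.9, 7.4]
gripper_width: 0.3
```

The force jumped to about 7.5 N, above the 5.4 N for full travel, so the key is bottomed. I hold it there.

```bash
python3 -m pendant '[0,0,0.03,0,0,0,0,0,0.03,0,0,0,0,0,0.03,0,0,0,0,0,0.03,0,0,0,0,0,0.03,0,0,0,0,0,0.03,0,0,0,0,0,0.03,0,0,0,0,0,0.03,0,0,0,0,0,0.03,0,0,0,0,0,0.03,0,0,0,0,0,0.03,0,0,0,0,0,0.03,0,0,0,0,0,0.03,0,0,0,0,0,0.03,0,0,0,0,0,0.03,0,0,0,0,0,0.03,0,0,0,0,0,0.03,0,0,0,0,0,0.03,0,0,0,0,0,0.03,0,0,0,0,0,0.03,0,0,0]'
python3 -m pendant '[0,0,0,0,0,0,0,0,0,0,0,0,0,0,0,0,0,0,0,0,0,0,0,0,0,0,0,0,0,0,0,0,0,0,0,0]'
```

```text
t: 7.35
tcp_pos: [452.6, -23.6, 51.1]
eef_rot: [-3.141, 0.0, -3.1]
contact_force: [-6.6, 1.2, 9.4]
gripper_width: 0.1
t: 7.95
tcp_pos: [452.6, -23.6, 51.1]
eef_rot: [-3.141, 0.0, -3.1]
contact_force: [-6.0, 0.5, 9.3]
gripper_width: -0.2
```

Held fully down for about 2.6 s after bottoming, and longer than that past the 3.5 mm threshold. I release straight up, slowly at first, and withdraw.

```bash
python3 -m pendant '[0,0,-0.2,0,0,0,0,0,-0.5,0,0,0,0,0,-0.8,0,0,0,0,0,-1.2,0,0,0,0,0,-2,0,0,0,0,0,-3.5,0,0,0,0,0,-5.5,0,0,0,0,0,-8,0,0,0,0,0,-10.5,0,0,0,0,0,-13,0,0,0,0,0,-15.5,0,0,0,0,0,-17.5,0,0,0,0,0,-18.5,0,0,0,0,0,-19,0,0,0,0,0,-19,0,0,0,0,0,-19,0,0,0]'
python3 - <<'E'
from h import *
p,d=ctrl.grab_frame("wrist");W=cloud("wrist",d)
w1=np.load("pics/w1.npy")
for n,y in(("bar",0),("left",40),("right",-40)):
    a=np.deg2rad(2.35);x0=np.array([452.5-y*np.sin(a),-24.1+y*np.cos(a)])
    for A in(w1,W):
        m=np.hypot(A[...,0]-x0[0],A[...,1]-x0[1])<4;print(n,m.sum(),np.median(A[m][:,2]).round(2),end="; ")
    print()
q,e=ctrl.grab_frame("top");t0=cv2.imread("pics/top0.png")
df=cv2.absdiff(q[:,:,::-1],t0).max(2);print("top changed px table area", [(df[y0:y1,x0:x1]>40).sum() for y0,y1,x0,x1 in((185,285,240,310),(150,175,340,372),(245,310,185,225),(290,310,290,365),(245,285,430,470))])
cv2.imwrite("pics/end.png",np.hstack([cv2.resize(q[140:320,180:480,::-1],(500,300)),cv2.resize(p[:,:,::-1],(300,300))]))
E
```

```text
t: 9.55
tcp_pos: [452.3, -23.5, 239.2]
eef_rot: [-3.142, -0.002, -3.1]
contact_force: [0.1, -0.7, -0.1]
gripper_width: 0.1
bar 529 269.62; bar 551 269.25; 
left 560 306.93; left 735 306.4; 
right 834 306.31; right 732 306.41; 
top changed px table area [np.int64(1462), np.int64(0), np.int64(288), np.int64(948), np.int64(362)]
```

View pics/end.png

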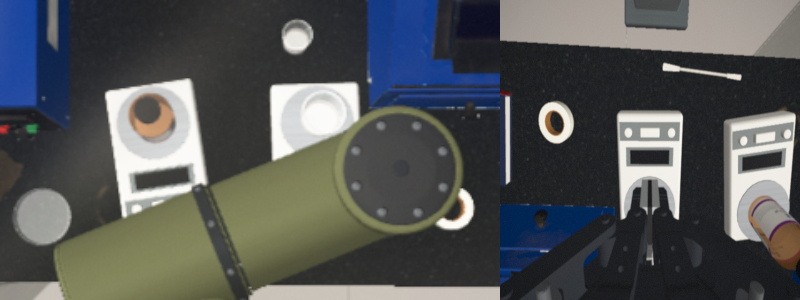

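The key heights picked up gripper points in the depth image (306 mm), so I repeat the check with a height filter. The wrist view shows the keys in line, and the bottle, tape and spatula where they were. The top view shows the beaker still on its pan at (325,112), but the arm hides part of it.

Run:
```python
from h import *
w1=np.load("pics/w1.npy");p,d=ctrl.grab_frame("wrist");W=cloud("wrist",d)
a=np.deg2rad(2.35)
for n,y in(("bar",0),("left",40),("right",-40)):
    x0=np.array([452.5-y*np.sin(a),-24.1+y*np.cos(a)])
    for A in(w1,W):
        m=(np.hypot(A[...,0]-x0[0],A[...,1]-x0[1])<4)&(A[...,2]<80);print(n,m.sum(),np.median(A[m][:,2]).round(2),end="; ")
    print()
q,e=ctrl.grab_frame("top");g=cv2.cvtColor(q,cv2.COLOR_RGB2GRAY);t0=cv2.imread("pics/top0.png",0)
for n,(x0,y0,x1,y1) in dict(bottle=(250,190,292,226),beaker=(355,188,392,205),dishleft=(186,250,210,290),small=(345,150,372,175)).items():
    r=cv2.matchTemplate(g[y0-6:y1+6,x0-6:x1+6],t0[y0:y1,x0:x1],cv2.TM_CCOEFF_NORMED);_,v,_,l=cv2.minMaxLoc(r);print(n,round(v,3),l[0]-6,l[1]-6)
print(ctrl.read_state()["contact_force"])
```

```text
bar 67 48.95; bar 66 49.14; 
left 67 48.97; left 64 48.91; 
right 66 49.0; right 67 49.06; 
bottle 1.0 0 0
beaker 0.999 0 0
dishleft 1.0 0 0
small 1.0 0 0
[ 0.48837978 -0.59186713 -0.04289582]
```

All keys are back up at 49 mm and nothing has moved, so I hand in.

```bash
python3 -c "from workcell import ctrl; print(ctrl.sign_off())"
```

```text
the job is handed in; nothing more can be done
None
```

I tared the balance with the beaker. I pressed its bar key straight down with the shut fingertips until it bottomed, at about 7–9 N against the 5.4 N needed. I held it there for about 2.6 s, then released it and withdrew 190 mm straight up. The job was handed in at about 10 s of the 35 s allowed.

- **Keys:** the tare key and both round keys measured 49 mm high before and after, so the bar came back up and the round keys are up. I could not read the key joints or the display, so "fully down" rests on the force and a tip height of about 43 mm.
- **Surroundings:** the bottle, beaker, dish and small loose beaker showed no shift in the top view, and the contact force was near zero. The arm hid the spatula and part of the tape there. In the wrist view both looked undisturbed, judged by eye only.
- **Failed check:** my first check of the key heights read 270–306 mm because it picked up gripper points. I repeated it with a height filter, which gave the 49 mm above.

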